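# A look into the pedal bin

### The arm

A 6-joint arm with a two-finger parallel gripper is mounted at the origin on the work surface. World frame = base frame: x ahead of the robot, y to its left, z up, the work surface at z = 0. Lengths are in m, angles in degrees, forces in N, time in s.
With the tool pointing down it reaches from about 0.3 to 0.85 m from the base axis. Payload 4.2 kg.
Tool frame: the origin (TCP) lies midway between the tips of the shut fingers; the grasp point (between the pads) lies 19 mm behind it; x points along the fingers, y is the direction in which the jaws open and shut, and the axes are right-handed (so a half turn about x gives the same grasp; the last joint's range is limited). The gripper opens to 91 mm and grips with 3 to 60 N. Pads are 32 mm wide; open, the fingers measure 118 mm over their backs; the gripper's body (76 mm by 178 mm) begins 60 mm behind the grasp point.
Start: joints at [70.474, 18.312, 89.639, -0, 72.044, -1.146], TCP at [0.181, 0.546, 0.214] pointing down, gripper open.
Joint ranges: [-177.97, 177.97], [-48.28, 115.42], [12.27, 149.76], [-77.06, 257.06], [2.81, 150.46], [-146.56, 146.56]. Speed limits (degrees/s): [147.25, 147.25, 180, 180, 180, 180].

### API

Orientations are given as a 3x3 rotation matrix whose columns are the frame's x, y, z axes.
In Python, from rig import arm gives the robot as it stands. Calls block until the motion is done:
- arm.reach(position, orientation): joint-space move of the TCP to a pose.
- arm.movel(position, v=0.15, frame=None): straight line of the TCP; frame=None keeps the orientation; v is the mean speed in m/s.
- arm.set_joints(angles): joint-space move.
- arm.command_gripper(opening): opening from 0.0 (shut) to 1.0 (fully open); the grip force is fixed at half the most; returns when the fingers have stopped.
- arm.wait(seconds).
- arm.solve_ik(position, orientation): joint angles nearest the present ones, or None.
- arm.sense(): the state.
- arm.grab_frame(name): name is "scene" or "top" or "wrist"; returns a dict with "image" (420x560x3 uint8, blue, green, red), "range_z" (420x560 float32, m along the optical axis (not along the pixel's ray), 0 where there is no reading), "camera_matrix" (3x3 intrinsics, pixels), "R" (3x3) and "t" (3): a world point X has camera coordinates R X + t; the wrist camera has in their place "mount" (4x4, takes a point from camera to tool coordinates, whose origin is the TCP and whose axes are the tool frame's). Camera axes: x right, y down, z forward; pixel columns grow to the right and rows downward; lengths in m; the calibration is good to about 2 mm. A picture is of the moment at which its call begins: read the wrist's pose just before it.
A pose or a line that the arm cannot do raises arm.MotionError and nothing moves.
- arm.close_job(): hands the job in, once; it reports no verdict.
The state is a dict: "time": time; "joints": joint angles; "joint_vel": joint speeds; "effort": joint torques, N m; "position": TCP position; "tool_rot": TCP orientation; "wrist_force": force on the tool from outside, world axes, zero at the start; "wrist_torque": the same for the moment, N m; "finger_gap": opening from 0.0 (shut) to 1.0 (fully open).
Only numpy, scipy, OpenCV 4.12 (cv2) and the standard library are available. Lean on these libraries where they do the work, as an engineer would, in place of code of your own. Each camera call takes 0.05 s, during which the arm holds its last target. There are 200 camera calls.

### The job

Let the overhead camera see whether the pedal bin on the desk wants emptying: press its pedal right down with the fingers so that the lid stands wide open, keep it so for three seconds, then let the pedal rise slowly under the fingers all the way, so that the lid settles shut without slamming. Work the bin by its pedal only, without touching the lid and without shoving, tipping or lifting the bin, and leave the other things on the desk where they are.

Things in the scene. Friction and masses are not known exactly. Their poses are not given: they have to be found in the camera images.
- bin: Loose three-litre pedal bin, about 1.3 kg: a round brushed-steel can 168 mm in diameter and 250 mm high (272 mm with its shut domed lid) on a black plastic foot ring 174 mm in diameter. Origin at the centre of its underside on the desk, z up, its front with the pedal faces its own -x; the lid hinge and the push-rod housing are at its back (+x).
- pedal_plate: The pedal: a flat black plastic plate 64 mm wide (its y), 52 mm deep (its x) and 6 mm thick that juts from the foot of the bin's front on an arm 24 mm wide. Origin on its pivot, inside the bin, 34 mm above the desk and 10 mm in front of the bin's axis; its -x points forward to the plate, whose outer edge is 139 mm from the pivot.
- pedal_top (a point): Middle of the pedal plate's upper face, 113 mm forward of the pivot: starts 43 mm above the desk, 123 mm in front of the bin's axis, 39 mm out from the can's wall; the plate reaches 26 mm further out and as far in. Its x axis points to the bin (level when the pedal is up), z is square to the plate. It swings about the pivot and sinks 24 mm at full press.
- bin_pedal (a joint): Angle of the pedal in rad: 0 when up, 0.21 when right down on its stop. It takes 7 to 10 N at its middle to start it and less as the lid rises; the lid's weight and a light spring bring it up again as soon as it is let go (2 N or more against the finger all the way).
- bin_lid (a joint): Angle of the lid in rad: 0 shut, 1.3 wide open. A rod links it to the pedal: it turns 6.2 times the pedal's angle (about 0.055 rad for each mm at the pedal's middle), both ways. Let go, it falls shut with a bang; a lid coming down no faster than 1 rad/s settles quietly.
- lid_shell: The domed steel lid, 173 mm in diameter and 22 mm high, hinged at the bin's back; origin at the centre of its underside, its own -x towards the front edge, z up when shut.
- tumbler: Green glass tumbler, 74 mm in diameter, 95 mm high, beside the bin; a bystander. Origin at the centre of its underside.
- stylus_box: Smoked acrylic box 62 x 62 mm with a round black twist cap, 70 mm high in all, beside the bin; a bystander. Origin at the centre of its underside.
- cartridge_a: Black plastic phono cartridge, 36 x 25 x 20 mm, on the desk before and to one side of the pedal; a bystander. Origin at the centre of its underside.
- cartridge_b: The second such cartridge, on the other side; a bystander. Origin at the centre of its underside.

How it is judged:
By the outcome, as a careful person would: the job done as asked, in the order asked, and still so for the second after the job is handed in, with the robot touching nothing.
It also fails if it takes over 54 s, if anything falls off the work surface, if the arm or the gripper's body presses on something with over 40 N, if the wrist force passes 120 N, or if a joint passes its speed limit or range.

## Working session

There is one attempt and no reset: what is moved stays moved. The work goes in short steps, each a Python script; the robot and the scene stay as the last script left them, time stands still between calls to the robot, and variables do not carry over. Pictures are saved under pics/ and viewed, about 8 in all and at most 12, crops included, and the job is handed in when it is done.

```bash
mkdir -p pics
cat > h.py <<'E'
import numpy as np, cv2
from rig import arm
def cloud(f):
    z=f["range_z"]; K=f["camera_matrix"]; v,u=np.indices(z.shape)
    P=np.stack([(u-K[0,2])/K[0,0]*z,(v-K[1,2])/K[1,1]*z,z],-1)
    W=(P-f["t"])@f["R"]; W[z<=0]=np.nan
    return W
E
python3 - <<'E'
from h import *
for n in("scene","top"):
    f=arm.grab_frame(n); cv2.imwrite(f"pics/{n}0.png",f["image"]); np.savez(f"{n}0.npz",**f)
    print(n,f["camera_matrix"].tolist(),f["R"].round(3).tolist(),f["t"].round(3),(f["range_z"]>0).mean())
s=arm.sense();print(s["time"],s["wrist_force"],s["tool_rot"])
E
```

```text
scene [[454.6687596170036, 0.0, 273.4785315258017], [0.0, 454.6687596170036, 203.5762800263025], [0.0, 0.0, 1.0]] [[0.212, 0.977, -0.002], [0.843, -0.184, -0.506], [-0.495, 0.105, -0.862]] [-0.17  -0.4    1.525] 0.9958673469387755
top [[519.2454284688781, 0.0, 275.6094110933972], [0.0, 519.2454284688781, 212.43391326675805], [0.0, 0.0, 1.0]] [[0.019, -1.0, -0.002], [-0.994, -0.019, -0.107], [0.107, 0.004, -0.994]] [0.063 0.62  1.196] 0.996016156462585
0.1 [ 0.17400913 -0.24147239 -0.1129285 ] [[-4.96918316e-04  3.15330130e-01  9.48981908e-01]
 [-1.48013369e-03  9.48980754e-01 -3.15330521e-01]
 [-9.99998781e-01 -1.56131361e-03 -4.83516846e-06]]
```

View pics/scene0.png

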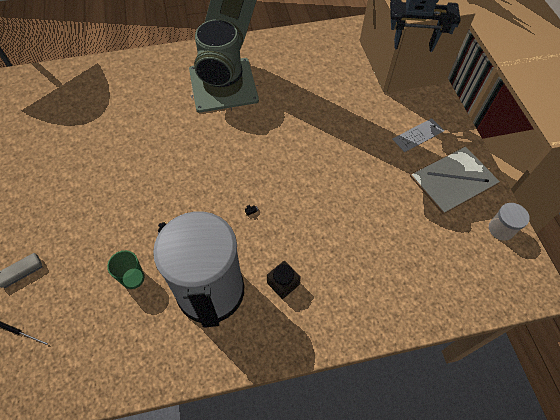

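View pics/top0.png

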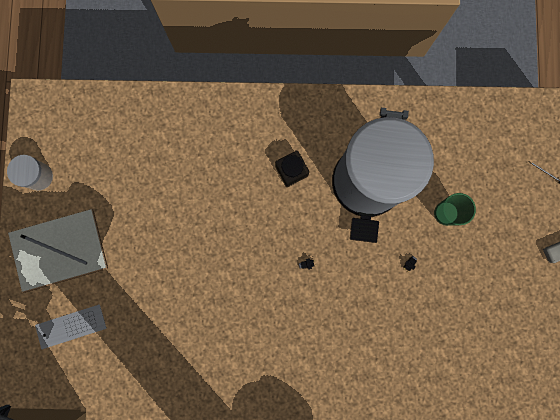

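Scene view: bin at (200,260) with its hinge side to the camera. Top view: pedal plate at (365,231), facing the robot; cartridges at (306,262) and (409,263), tumbler (455,210), stylus box (292,168). Next I measure these from depth.

Run:
```python
from h import *
f=dict(np.load("top0.npz")); W=cloud(f); im=f["image"]
g=im.max(2)
def box(c,n=0,r=30):
    u,v=c; m=np.zeros(g.shape,bool); m[v-r:v+r,u-r:u+r]=True; return m
m=box((365,231),r=24)&(W[...,2]>.03)&(W[...,2]<.055)&(g<60)
n,l,st,_=cv2.connectedComponentsWithStats(m.astype(np.uint8)); k=1+st[1:,4].argmax(); p=W[l==k]
r=cv2.minAreaRect((p[:,:2]*1000).astype(np.float32)); print("plate",r,cv2.boxPoints(r).round(1).tolist(),np.median(p[:,2]),len(p))
L=W[(W[...,2]>.252)&(W[...,2]<.29)&box((390,160),r=60)]
h=cv2.convexHull((L[:,:2]*1000).astype(np.float32)); print("lid circ",cv2.minEnclosingCircle(h),cv2.fitEllipse(h),L[:,2].max())
for nme,c,r_,lo,hi in(("cartA",(306,262),14,.006,.03),("cartB",(409,263),14,.006,.03),("tumb",(455,210),30,.03,.11),("box",(292,168),28,.03,.08)):
    p=W[box(c,r=r_)&(W[...,2]>lo)&(W[...,2]<hi)]; print(nme,[ (round(a,1),round(b,1)) for a,b in zip(p.min(0)*1000,p.max(0)*1000)])
# cross-check in scene view: lid
s=dict(np.load("scene0.npz")); V=cloud(s); L=V[(V[...,2]>.255)&(V[...,2]<.29)&(np.hypot(V[...,0]-.75,V[...,1]+.1)<.3)]
print("scene lid",cv2.minEnclosingCircle((L[:,:2]*1000).astype(np.float32)),L[:,2].max())
print("desk z",np.nanmedian(W[300:330,320:400,2]))
```

```text
plate ((588.2561645507812, -133.65960693359375), (64.01973724365234, 66.62992095947266), 82.94660186767578) [[551.2999877929688, -161.3000030517578], [617.4000244140625, -169.5], [625.2000122070312, -106.0], [559.0999755859375, -97.80000305175781]] 0.04358000593687987 678
lid circ ((712.690185546875, -146.60858154296875), 96.43000030517578) ((709.5191040039062, -147.3007354736328), (170.71885681152344, 190.1833953857422), 77.64730834960938) 0.2769984266449028
cartA [(np.float64(472.8), np.float64(527.5)), (np.float64(-18.6), np.float64(26.3)), (np.float64(6.0), np.float64(23.8))]
cartB [(np.float64(479.6), np.float64(529.6)), (np.float64(-277.9), np.float64(-213.0)), (np.float64(6.0), np.float64(26.2))]
tumb [(np.float64(593.3), np.float64(664.7)), (np.float64(-374.5), np.float64(-301.0)), (np.float64(30.0), np.float64(100.8))]
box [(np.float64(685.6), np.float64(765.8)), (np.float64(-0.7), np.float64(78.5)), (np.float64(30.7), np.float64(78.4))]
scene lid ((713.5078125, -146.0135498046875), 96.20812225341797) 0.2745353138852615
desk z 0.0002176962865588848
```

```bash
cat >> h.py <<'E'
yaw=np.radians(-7.07); T=np.radians(40)
d=np.array([np.cos(yaw),np.sin(yaw),0]); zz=np.array([0,0,1.])
X=d*np.sin(T)-zz*np.cos(T); Y=np.array([-np.sin(yaw),np.cos(yaw),0]); R=np.stack([X,Y,np.cross(X,Y)],1)
PT=np.array([.5812,-.1328,.0435])          # pedal_top
C=PT-.003*d                                # wanted contact point
def tcp(h): return C+.016*R[:,2]+h*zz      # TCP with the low finger corner h above the plate
E
python3 - <<'E'
from h import *
p=tcp(.02); far=p-.16*d+.12*zz
for q in(far,p,tcp(-.03)): print(q.round(3),arm.solve_ik(q,R))
arm.command_gripper(0.0)
arm.reach(far,R); arm.movel(p,v=.12)
s=arm.sense(); print(s["time"],s["position"]-p,s["wrist_force"],s["finger_gap"])
f=arm.grab_frame("wrist"); cv2.imwrite("pics/w1.png",f["image"])
f=arm.grab_frame("top"); cv2.imwrite("pics/t1.png",cv2.resize(f["image"][80:320,240:520],None,fx=2,fy=2))
E
```

```text
[ 0.432 -0.114  0.194] [ -24.77040593   -7.7256586   135.5836151    40.47671392   17.52158113
 -142.87645426]
[ 0.59  -0.134  0.074] [-17.61241806  19.15375556 129.26010339 139.37220067  10.40562919
 122.04518792]
[ 0.59  -0.134  0.024] [-17.61241806  25.32392003 131.93060014 157.68987673  18.04725031
 103.19948184]Traceback (most recent call last):
  File "<stdin>", line 5, in <module>
rig.MotionError: the arm cannot follow that straight line within its joint ranges
```

Run:
```python
from h import *
s=arm.sense(); print(s["time"],s["joints"],s["position"])
for t in(20,25,30,35,40):
  for yw in(-7,-12.7,-18):
    for fl in(1,-1):
      a=np.radians(t);y=np.radians(yw);dd=np.array([np.cos(y),np.sin(y),0])
      X=dd*np.sin(a)-zz*np.cos(a);Y=fl*np.array([-np.sin(y),np.cos(y),0]);Q=np.stack([X,Y,np.cross(X,Y)],1)
      o=.016*Q[:,2]*fl
      r=[arm.solve_ik(C+o+w,Q) for w in(-.12*d+.1*zz,.02*zz,-.03*zz)]
      print(t,yw,fl,[None if x is None else np.array(x).round().astype(int).tolist() for x in r])
```

```text
3.95 [ -24.72586027   -7.71346958  135.54868091   40.47604646   17.53556972
 -142.86521902] [ 0.43196662 -0.11398244  0.1939753 ]
20 -7 1 [[-18, 5, 121, 7, 35, -106], [-15, 21, 113, 7, 26, -104], [-15, 25, 116, 9, 19, -106]]
20 -7 -1 [[-18, 5, 121, 7, 35, 74], [-15, 21, 113, 7, 26, 76], [-15, 25, 116, 9, 19, 74]]
20 -12.7 1 [[-17, 5, 121, 2, 34, -96], [-14, 21, 113, 1, 26, -93], [-14, 25, 116, 2, 19, -93]]
20 -12.7 -1 [[-17, 5, 121, 2, 34, 84], [-14, 21, 113, 1, 26, 87], [-14, 25, 116, 2, 19, 87]]
20 -18 1 [[-15, 5, 121, -2, 34, -86], [-13, 21, 113, -4, 26, -82], [-13, 25, 116, -5, 19, -81]]
20 -18 -1 [[-15, 5, 121, -2, 34, 94], [-13, 21, 113, -4, 26, 98], [-13, 25, 116, -5, 19, 99]]
25 -7 1 [[-19, 3, 125, 11, 28, -110], [-16, 20, 117, 12, 19, -109], [-16, 24, 120, 19, 11, -117]]
25 -7 -1 [[-19, 3, 125, 11, 28, 70], [-16, 20, 117, 12, 19, 71], [-16, 24, 120, 19, 11, 63]]
25 -12.7 1 [[-17, 3, 125, 4, 27, -97], [-14, 20, 117, 2, 18, -94], [-14, 24, 120, 4, 10, -95]]
25 -12.7 -1 [[-17, 3, 125, 4, 27, 83], [-14, 20, 117, 2, 18, 86], [-14, 24, 120, 4, 10, 85]]
25 -18 1 [[-15, 3, 125, -3, 
[... 996 characters left out ...]
 -77], [-12, 19, 125, -74, 3, -12], [-12, 24, 128, 204, 8, 71]]
35 -18 -1 [[-14, 1, 132, -10, 12, 103], None, [-12, 24, 128, 204, 8, -109]]
40 -7 1 [None, [-18, 19, 129, 139, 10, 122], [-18, 25, 132, 157, 18, 103]]
40 -7 -1 [[-22, 1, 136, 67, 11, 12], [-18, 19, 129, 139, 10, -58], [-18, 25, 132, 157, 18, -77]]
40 -12.7 1 [[-18, 0, 136, 46, 5, -140], [-15, 19, 129, 171, 9, 97], [-15, 25, 132, 176, 17, 93]]
40 -12.7 -1 [[-18, 0, 136, 46, 5, 40], [-15, 19, 129, 171, 9, -83], [-15, 25, 132, 176, 17, -87]]
40 -18 1 [[-14, 0, 136, -38, 4, -50], [-12, 19, 129, 205, 9, 70], [-12, 25, 132, 193, 18, 82]]
40 -18 -1 [[-14, 0, 136, -38, 4, 130], [-12, 19, 129, 205, 9, -110], [-12, 25, 132, 193, 18, -98]]
```

```bash
cat >> h.py <<'E'
def setup(fl,t=22,yw=-12.7,out=.005):
    global R,C,o
    a=np.radians(t);y=np.radians(yw);dd=np.array([np.cos(y),np.sin(y),0])
    X=dd*np.sin(a)-zz*np.cos(a);Y=fl*np.array([-np.sin(y),np.cos(y),0]);R=np.stack([X,Y,np.cross(X,Y)],1)
    C=PT-out*d; o=.016*R[:,2]*fl
    return R
def tcp(h): return C+o+h*zz
E
python3 - <<'E'
from h import *
f=arm.grab_frame("wrist"); M=f["mount"]; print(M.round(3).tolist())
fl=-1 if M[2,3]>0 else 1
R=setup(fl); p=tcp(.02); print("fl",fl,p)
far=p-.14*d+.1*zz
arm.reach(far,R); arm.movel(p,v=.12)
s=arm.sense(); print(s["time"],s["position"]-p,s["wrist_force"],s["finger_gap"],s["joints"])
f=arm.grab_frame("wrist"); cv2.imwrite("pics/w1.png",f["image"])
f=arm.grab_frame("top"); cv2.imwrite("pics/t1.png",cv2.resize(f["image"][80:320,240:520],None,fx=2,fy=2))
E
```

```text
[[-0.0, -0.258, 0.966, -0.171], [1.0, -0.0, 0.0, 0.001], [0.0, 0.966, 0.258, -0.073], [0.0, 0.0, 0.0, 1.0]]
fl 1 [ 0.59071002 -0.135446    0.06949371]
6.375 [-2.44448538e-04  1.93101050e-05  4.64634891e-04] [-0.56840859  0.16030591 -0.57404967] 0.006008259392357474 [-14.34647843  20.23886308 115.12667555   1.59998006  22.62276775
 -92.99937498]
```

View pics/w1.png

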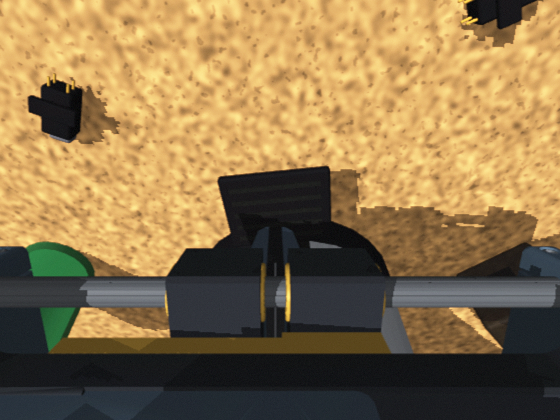

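View pics/t1.png

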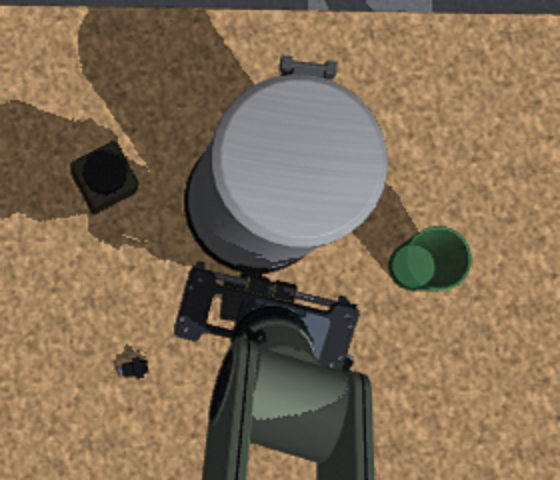

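Wrist view: the shut tips, at about (272,235), are over the inner half of the plate, which spans (220–330, 170–240). Top view: gripper clear of the can, cartridges and tumbler, and the bin's mouth isn't covered. I'll shift 8 mm outward, then press while watching the force.

```bash
sed -i 's/out=.005/out=.013/' h.py
python3 - <<'E'
from h import *
R=setup(1); arm.movel(tcp(.015),v=.03); arm.movel(tcp(.006),v=.03)
s=arm.sense(); b=s["wrist_force"]; print("t0",s["time"],b)
h=.006; log=[]; hit=None
while h>-.034:
    h-=.001; arm.movel(tcp(h),v=.008); s=arm.sense(); F=s["wrist_force"]-b
    log.append((round(h*1e3),*F.round(1),round((s["position"]-C-o)[2]*1e3,1)))
    if hit is None and F[2]>2.5: hit=h
    if np.hypot(*F[:2])>12 or F[2]>22: print("limit");break
    if hit is not None and hit-h>.017 and F[2]-log[-2][3]>2.5 and F[2]>11: print("stop");break
for l in log: print(*l)
print(s["time"])
f=arm.grab_frame("top"); cv2.imwrite("pics/t2.png",cv2.resize(f["image"][80:320,240:520],None,fx=2,fy=2)); np.savez("top2.npz",**f)
print((arm.sense()["wrist_force"]-b).round(1))
E
```

```text
t0 7.3917 [ 0.11506191  0.30951884 -0.65797162]Traceback (most recent call last):
  File "<stdin>", line 7, in <module>
NameError: name 'o' is not defined
```

Run:
```python
from h import *
R=setup(1); z0=tcp(0)[2]
s=arm.sense(); b=np.array([.1,.3,-.65]); print("t0",s["time"],s["position"][2]-z0,s["wrist_force"]-b)
h=.005; log=[]; hit=None
while h>-.034:
    h-=.001; arm.movel(tcp(h),v=.008); s=arm.sense(); F=s["wrist_force"]-b
    log.append((round(h*1e3),*F.round(1),round((s["position"][2]-z0)*1e3,1)))
    if hit is None and F[2]>2.5: hit=h
    if np.hypot(*F[:2])>12 or F[2]>22: print("limit");break
    if hit is not None and hit-h>.017 and F[2]-log[-2][3]>2.5 and F[2]>11: print("stop");break
for l in log: print(*l)
print(s["time"])
f=arm.grab_frame("top"); cv2.imwrite("pics/t2.png",cv2.resize(f["image"][80:320,240:520],None,fx=2,fy=2)); np.savez("top2.npz",**f)
print((arm.sense()["wrist_force"]-b).round(1))
```

```text
t0 7.6667 0.005064140922174949 [-0.67207511  0.34874626  0.38535271]
stop
4 -0.0 -0.4 0.6 4.0
3 -0.5 0.4 1.1 2.9
2 0.6 -0.0 1.2 1.9
1 0.3 -0.3 0.5 0.9
0 0.4 0.5 0.9 0.1
-1 -2.1 -0.3 5.8 -0.4
-2 -0.9 0.8 6.6 -1.3
-3 -2.4 0.1 6.1 -2.4
-4 -2.0 -0.3 6.0 -3.4
-5 -2.0 -0.3 5.8 -4.4
-6 -1.7 -0.4 6.2 -5.5
-7 -1.4 0.2 5.8 -6.5
-8 -2.4 0.7 6.2 -7.5
-9 -2.8 0.4 5.9 -8.5
-10 -2.5 0.5 6.1 -9.6
-11 -2.8 -0.6 6.0 -10.7
-12 -1.9 -1.2 6.1 -11.8
-13 -0.8 0.0 6.3 -12.9
-14 -1.6 -0.1 4.7 -14.0
-15 -1.9 -0.0 4.6 -15.0
-16 -1.2 0.4 4.6 -16.0
-17 -1.7 -1.0 4.9 -17.0
-18 -0.6 0.3 3.7 -18.0
-19 -0.1 0.6 3.0 -18.9
-20 0.0 -0.5 4.6 -20.0
-21 0.4 -0.0 3.2 -20.9
-22 1.5 0.4 3.3 -21.9
-23 1.1 -1.2 3.4 -23.0
-24 2.3 -1.1 3.8 -24.1
-25 0.1 -0.5 3.1 -25.3
-26 0.3 -1.3 2.9 -26.3
-27 -0.8 -0.9 5.9 -26.9
-28 -4.2 0.4 12.5 -27.1
16.7417
[-4.2  1.3 11.9]
```

View pics/t2.png

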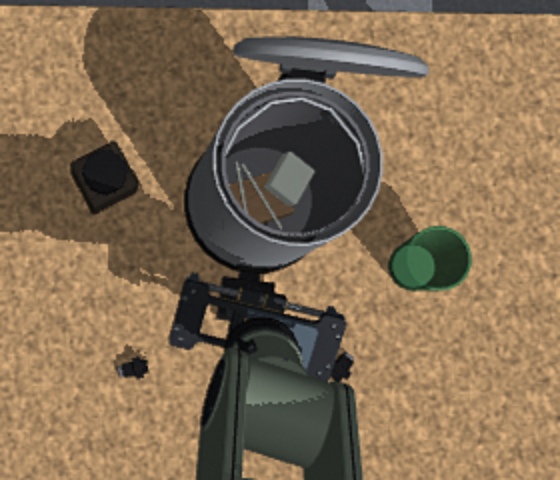

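Top view: the lid stands on edge at (330,55), the bin is open with its contents visible at (290,180), and nothing has shifted. The force jumped from 3 to 12 N at 27 mm, so the pedal is on its stop. Next: hold, then release slowly.

Run:
```python
from h import *
R=setup(1); b=np.array([.1,.3,-.65])
arm.wait(3.6); s=arm.sense(); print("held",s["time"],(s["wrist_force"]-b).round(1))
for h in(-.018,-.009,-.001,.008):
    arm.movel(tcp(h),v=.005); s=arm.sense(); print(h,round(s["time"],2),(s["wrist_force"]-b).round(1))
arm.movel(tcp(.03),v=.05); p=tcp(.03); arm.movel(p-.14*d+.1*zz,v=.12)
s=arm.sense(); print(s["time"],(s["wrist_force"]-b).round(1))
f=arm.grab_frame("top"); cv2.imwrite("pics/t3.png",cv2.resize(f["image"][80:320,240:520],None,fx=2,fy=2))
a=dict(np.load("top0.npz")); W0,W=cloud(a),cloud(f); D=np.abs(f["image"].astype(int)-a["image"]).max(2)
for n,(u,v,r) in dict(lid=(390,160,40),plate=(365,231,12),cartA=(306,262,12),cartB=(409,263,12),tumb=(455,210,22),box=(292,168,20)).items():
    q=np.s_[v-r:v+r,u-r:u+r]; print(n,"dz mm",np.nanmean(np.abs(W[q]-W0[q])[...,2]).round(4)*1e3,"img diff",D[q].mean().round(1))
```

```text
held 20.3917 [-3.7  0.  11.7]
-0.018 22.54 [-3.2  0.9  4.3]
-0.009 24.49 [-3.7 -0.1  5.6]
-0.001 26.24 [-2.5  1.1  5.9]
0.008 28.19 [ 0.  -0.3  0.7]
30.3667 [ 0.1 -0.4  0.8]
lid dz mm 2.1 img diff 17.1
plate dz mm 2.6 img diff 5.9
cartA dz mm 2.8 img diff 15.2
cartB dz mm 2.9 img diff 14.7
tumb dz mm 2.7 img diff 12.9
box dz mm 2.7 img diff 11.4
```

View pics/t3.png

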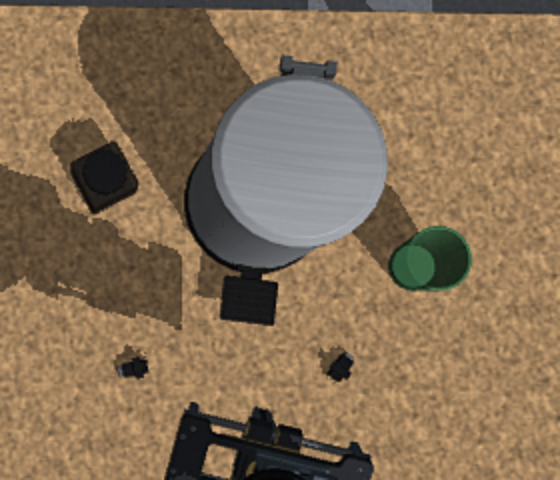

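Top view: lid shut at (300,160), pedal up at (250,300), cartridges, tumbler and box where they were, and the gripper clear. Handing in.

```bash
python3 -c "
from rig import arm
print(arm.sense()['time']); arm.close_job()"
```

```text
30.4167
the job is handed in; nothing more can be done
```

The job is done and handed in at 30.4 s of the 54 s allowed.

- **Press:** I pressed the pedal with the shut fingers, tool tilted 22°, until it met its stop. That took about 27 mm of travel, and the force then jumped from 3 N to 12 N. The overhead picture showed the lid wide open, with the bin's contents in view.
- **Hold and release:** I held it for about 3.6 s, then let the pedal rise at a mean of 5 mm/s. The fingers stayed in contact until the pedal was fully up, with 4–6 N against them at each check. I did not measure the lid's speed directly; from the finger speed it averaged about 0.25 rad/s, under the 1 rad/s limit.
- **Final check:** The last overhead picture shows the lid shut, the pedal up, the gripper clear, and the bin and the other things in their original places. The image and depth differences from the first picture (2–3 mm in depth everywhere) were too noisy to prove that more finely. They fit sensor noise and moved shadows, so for the bystanders I rely on the picture.

The first approach at 40° tilt failed because the arm could not follow the straight line. It stopped clear of everything, so I changed to 22°. A script error also stopped the first press just above the pedal, before the fingers touched it.

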